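# Put the leaning slide mailer away upright in the slotted box

### The job

Take the slide mailer that leans on the drying stand and stand it upright, cap end up, right down on the floor of the one empty slot of the slotted box, then let go. It holds glass slides, so lower it in and do not drop it. Leave the mailers already in the box standing in their slots and do not disturb the bottle, beaker and dish.

Things in the scene. Friction and masses are not known exactly. Their poses are not given: they have to be found in the camera images.
- mailer: The mailer to put away: flat white closed plastic box of slides, 20 (x) x 32 (y) x 86 mm (z), 60 g, grey cap seam 70 mm up, blank labels on its broad faces. Origin: centre of its underside; z runs up its length to the cap. It starts leaning on the stand, z 37 degrees from vertical, cap end towards the stand's +x (away from the robot), foot in the stand. Its upper 38 mm is clear all round.
- stand: Fixed drying stand: grey base 90 x 64 x 8 mm, dark inclined backrest 18 mm wide under the mailer's +x face up to 48 mm along it, foot plate 41 mm wide with cheeks 14 mm high at both sides; the mailer draws out along its own length. Origin: centre of the base's underside, on the bench, below the mailer's middle; the mailer's origin starts at x -27, z +30 mm from it.
- box: Fixed open plywood box, 116 (x) x 46 (y) x 46 mm tall; walls, floor and dividers 4 mm thick. Three dividers as high as the walls make four slots in a row along its x, at x = -42, -14, +14 and +42 mm, each 24 (x) x 38 mm (y), 42 mm deep. Origin: centre of its underside, on the bench.
- pad: Thin cork pad, 22 x 36 x 2 mm, fixed on the floor of the one empty slot, so it marks that slot's centre. Origin: centre of its underside, 4 mm above the bench; x and y along the box's x and y.
- stored0: another white slide mailer, same shape and size as mailer (20 x 32 x 86 mm), standing loose and upright in one slot of the box. Origin: centre of its underside; z up to the cap. Leave it there.
- stored1: another white slide mailer, same shape and size as mailer (20 x 32 x 86 mm), standing loose and upright in one slot of the box. Origin: centre of its underside; z up to the cap. Leave it there.
- stored2: another white slide mailer, same shape and size as mailer (20 x 32 x 86 mm), standing loose and upright in one slot of the box. Origin: centre of its underside; z up to the cap. Leave it there.
- bottle: Bystander: small amber bottle with black cap, 38 mm across, 85 mm tall. Origin: centre of its underside.
- beaker: Bystander: open glass beaker, 68 mm across, 85 mm tall. Origin: centre of its underside.
- dish: Bystander: closed clear dish, 92 mm across, 18 mm tall. Origin: centre of its underside.
Not all that is in view belongs to the job. Leave any purple or red look-alike of the box alone.

How it is judged (in metres and radians):
On the way:
1. the mailer is lifted off the stand (contact force between mailer and stand below 0.01 N and distance of mailer from where it was at the start of the episode above 0.05 m and height (world z) of mailer above 0.05 m), for 0.1 s.
At the end, for the whole second after the job is handed in: Mailer released, still, cap up, within 7 degrees of vertical, within 7 mm of the pad's centre, its underside at most 5 mm above the pad's top, its width within 14 degrees of the box's y; the three stored mailers within 15 mm of their starts, in the box, within 8 degrees of vertical (horizontal distance between mailer and pad below 0.007 m and z of mailer in the frame of pad between -0.002 and 0.007 m and angle between mailer's own z axis and vertical below 0.12 rad and angle between the y axis of mailer and the y axis of box, either way round below 0.25 rad and linear speed of mailer below 0.02 m/s and horizontal distance between each of stored0, stored1, stored2 and box below 0.052 m and angle between each of stored0, stored1, stored2's own z axis and vertical below 0.15 rad and distance of each of stored0, stored1, stored2 from where it was at the start of the episode below 0.015 m); the robot touches nothing.
It fails at once if the mailer is dropped or knocked: it moves faster than 0.7 m/s (a free fall of 25 mm) with no finger on it (linear speed of mailer above 0.7 m/s and contact force between the fingers and mailer below 0.05 N).
It fails at once if a mailer already in the box is moved more than 25 mm or tipped more than 20 degrees (distance of any of stored0, stored1, stored2 from where it was at the start of the episode above 0.025 m or angle between any of stored0, stored1, stored2's own z axis and vertical above 0.35 rad).
It fails at once if the bottle, beaker or dish is moved more than 30 mm (distance of any of bottle, beaker, dish from where it was at the start of the episode above 0.03 m).
It also fails if it takes over 40 s, if anything falls off the work surface, if the arm or the gripper's body presses on something with over 40 N, if the wrist force passes 120 N, or if a joint passes its speed limit or range.

### The arm

A 6-joint arm with a two-finger parallel gripper is mounted at the origin on the work surface. World frame = base frame: x ahead of the robot, y to its left, z up, the work surface at z = 0. Lengths are in mm, angles in degrees, forces in N, time in s.
With the tool pointing down it reaches from about 300 to 850 mm from the base axis. Payload 4.2 kg.
Tool frame: the origin (TCP) lies midway between the tips of the shut fingers; the grasp point (between the pads) lies 19 mm behind it; z points along the fingers, y is the line along which they close (so a half turn about z gives the same grasp; the last joint's range is limited). The gripper opens to 91 mm and grips with 3 to 60 N. Pads are 32 mm wide; open, the fingers measure 118 mm over their backs; the gripper's body (76 mm by 178 mm) begins 60 mm behind the grasp point.
Start: joints at [-1.146, 18.312, 89.639, -0, 72.044, -1.146], TCP at [575.016, 0, 213.976] pointing down, gripper open.
Joint ranges: [-177.97, 177.97], [-48.28, 115.42], [12.27, 149.76], [-77.06, 257.06], [2.81, 150.46], [-146.56, 146.56]. Speed limits (degrees/s): [147.25, 147.25, 180, 180, 180, 180].

### API

Orientations are given as [roll, pitch, yaw] about the fixed x, y, z axes, in that order (R = Rz(yaw) Ry(pitch) Rx(roll)).
In Python, from workcell import env gives the robot as it stands.
- The arm moves only by the tool send_rows, never from a script. Its argument "steps" is a list that holds one entry, the list of rows, each a list of 5 numbers: the shift along the tool's x, y, z scaled (see below), then the turn about the tool's z scaled (see below), then the opening, from 0 (shut) to 1 (fully open). In form: [[[dx, dy, dz, yaw, fingers], ...]]. A call has 1 to 5 rows; each row shifts and turns the commanded pose from where the row before left it, along the tool's axes as they then stand; what a row does not reach is not made up. The controller multiplies each number of a shift by 0.04 m and each number of a turn by 0.12 rad. A row lasts 1/12 s, in which the tool goes at most 41.7 mm and 7.16 degrees, less where a joint would pass 70% of its speed; a pose out of reach is approached as far as the arm can. A call with a number of a shift or a turn outside -1 to 1 is refused whole. A call with a gripper value outside its range is refused whole. The fingers move at their own pace and stop on an object; "squeeze" is the grip in N (left out, the last holds). Time passes only in rows, so rows that do not move let the fingers close. It gives the time, the measured TCP pose, the force, the opening and the grip force at its end, in the units of the state.
- env.state(): the state, without advancing time (a new reading comes with each control period).
- env.grab_frame(name): name is "scene" or "side" or "wrist"; returns a dict with "pixels" (400x640x3 uint8, red, green, blue), "depth" (400x640 float32, mm along the optical axis (not along the pixel's ray), 0 where there is no reading), "intrinsics" (3x3 intrinsics, pixels), "cam_to_world" (4x4, takes a point from camera to world coordinates). Camera axes: x right, y down, z forward; pixel columns grow to the right and rows downward; lengths in mm; the calibration is good to about 2 mm. A picture is of the moment at which its call begins.
- env.job_done(): hands the job in; it is judged then, once.
The state is a dict: "time_s": time; "qpos": joint angles; "qvel": joint speeds; "effort": joint torques, N m; "ee_pos": TCP position; "ee_rot": TCP orientation; "force": force on the tool from outside, world axes, zero at the start; "torque": the same for the moment, N m; "gripper_width": finger opening in mm; "gripper_force": force on a finger pad.
Only numpy, scipy, OpenCV 4.12 (cv2) and the standard library are available. Lean on these libraries where they do the work, as an engineer would, in place of code of your own. Each camera call takes 0.05 s, during which the arm holds its last target. There are 200 camera calls.

## Working session

There is one attempt and no reset: what is moved stays moved. The work goes in short steps, Python scripts to look and compute and a tool call to move; the robot and the scene stay as the last step left them, time stands still between calls to the robot, and variables do not carry over. Pictures are saved under pics/ and viewed, at most 10 in all, crops included, and the job is handed in when it is done.

Besides the shell and the picture viewer there is one more tool, called by a JSON object that holds its "fn" and its "kwargs", one argument or row to a line. send_rows: Moves the arm, as the interface text tells. Shifts and turns lie within -1 to 1; 1 stands for 0.04 m of shift or 0.12 rad of turn. Its arguments: {"type":"object","properties":{"steps":{"type":"array"},"squeeze":{"type":"number"}},"required":["steps"]}

```bash
mkdir -p pics; ls; python3 - <<'E'
from workcell import env
import cv2,numpy as np
for n in("scene","side"):
    f=env.grab_frame(n); cv2.imwrite(f"pics/{n}0.png",f["pixels"][...,::-1]); np.savez(f"{n}0.npz",**f)
    print(n,f["intrinsics"].tolist(),f["cam_to_world"].round(3).tolist())
print(env.state())
E
```

```text
pics
scene [[376.1654675935753, 0.0, 322.18951238976564], [0.0, 376.1654675935753, 204.38221152955674], [0.0, 0.0, 1.0]] [[-0.472, 0.687, -0.553, 1193.141], [0.882, 0.373, -0.289, 313.816], [0.008, -0.624, -0.781, 879.463], [0.0, 0.0, 0.0, 1.0]]
side [[373.2009893847854, 0.0, 322.09016192943216], [0.0, 373.2009893847854, 200.62054889637005], [0.0, 0.0, 1.0]] [[0.715, -0.455, 0.532, 52.022], [-0.699, -0.457, 0.549, -578.899], [-0.007, -0.764, -0.645, 719.181], [0.0, 0.0, 0.0, 1.0]]
{'time_s': 0.1, 'qpos': array([-1.14680362e+00,  1.83468612e+01,  8.96986198e+01, -5.05093549e-04,
        7.20444418e+01, -1.14722625e+00]), 'qvel': array([ 1.58734033e-05, -2.33926834e-01, -2.29006147e-01, -5.80201640e-02,
       -9.19181503e-02, -5.55921748e-02]), 'effort': array([ 5.01049108e-04, -4.13330913e+01, -2.32510239e+01,  7.29743019e-02,
        4.21804120e-02, -4.88014211e-05]), 'ee_pos': array([ 5.74550361e+02, -1.95967185e-03,  2.13220952e+02]), 'ee_rot': array([-1.79910086e+02, -1.32023951e-03,  9.00005777e+01]), 'force': array([ 0.85247126, -0.15287387,  0.14461625]), 'torque': array([-0.01685559, -0.02329998,  0.02422647]), 'gripper_force': 0.0, 'gripper_width': 90.83274837105665}
```

View pics/scene0.png

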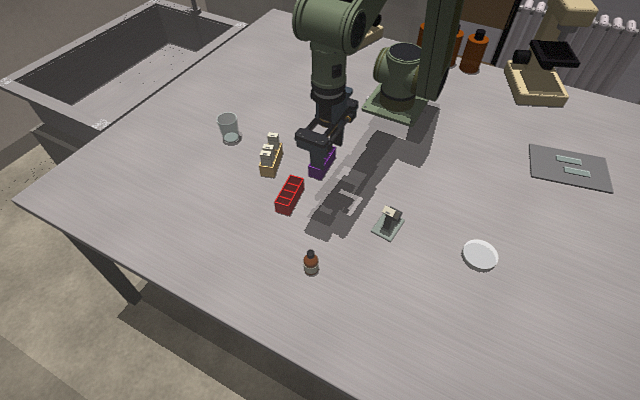

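View pics/side0.png

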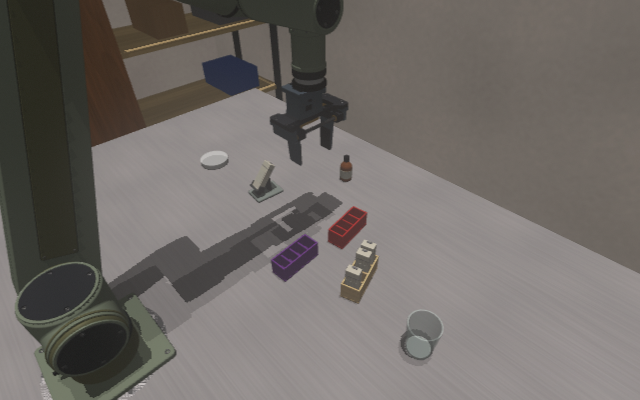

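The scene view shows the tan box at about (270,158) with three white mailers, and the stand with the mailer at (389,222). The side view shows the box at (360,275), with its gap between the 2nd and 3rd mailers, and the stand at (265,185). The purple and red boxes are decoys. Next I measure by depth.

```bash
cat > h.py <<'E'
import numpy as np,cv2
def cloud(f):
    K,T,d=f["intrinsics"],f["cam_to_world"],f["depth"].astype(float)
    v,u=np.indices(d.shape)
    p=np.stack([(u-K[0,2])/K[0,0]*d,(v-K[1,2])/K[1,1]*d,d],-1)@T[:3,:3].T+T[:3,3]
    p[d==0]=np.nan
    return p
def hsv(f): return cv2.cvtColor(f["pixels"],cv2.COLOR_RGB2HSV)
E
python3 - <<'E'
from h import *
R={"scene":((245,120,300,190),(365,195,412,248)),"side":((325,230,395,310),(240,152,290,205))}
for n in R:
    f=dict(np.load(n+"0.npz")); P=cloud(f); H=hsv(f)
    for k,(a,b,c,d) in zip(("box","stand"),R[n]):
        p=P[b:d,a:c].reshape(-1,3); h=H[b:d,a:c].reshape(-1,3).astype(int); 
        z=p[:,2]
        print(n,k,"pts z>6",(z>6).sum(),"max z",np.nanmax(z))
        tan=(h[:,0]>10)&(h[:,0]<30)&(h[:,1]>70)
        wh=(h[:,1]<50)&(h[:,2]>140)
        if k=="box":
            m=tan&(z>38)&(z<54); print(" rim",m.sum(),cv2.minAreaRect(p[m,:2].astype(np.float32)),np.median(z[m]))
            m=(z>80)&(z<105); q=p[m]; print(" tops",m.sum()); 
            if m.sum()>6:
                _,l,c=cv2.kmeans(q[:,:2].astype(np.float32),3,None,(3,50,.1),20,2); print(c,np.bincount(l.ravel()),q[:,2].mean())
        else:
            m=(z>45); print(" hi",m.sum(),p[m].mean(0)); 
            for lo in range(2,110,12):
                s=p[(z>lo)&(z<lo+12)]
                if len(s): print("  ",lo,len(s),s.min(0).round(),s.max(0).round())
    S=cv2.resize(f["pixels"][R[n][1][1]:R[n][1][3],R[n][1][0]:R[n][1][2]],(400,450),interpolation=0)
    B=cv2.resize(f["pixels"][R[n][0][1]:R[n][0][3],R[n][0][0]:R[n][0][2]],(400,450),interpolation=0)
    cv2.imwrite(f"pics/z{n}.png",np.hstack([S,B])[...,::-1])
E
```

```text
scene box pts z>6 1007 max z 336.50547150027774
 rim 102 ((500.876220703125, -235.26974487304688), (114.2354965209961, 46.12547302246094), 17.82588005065918) 43.60096167995948
 tops 206
[[ 541.7608  -221.66154]
 [ 462.5762  -247.2681 ]
 [ 515.00366 -230.41899]] [73 66 67] 87.63993108384871
scene stand pts z>6 590 max z 106.80505089608971
 hi 164 [568.79719751 192.43223206  81.61689766]
   2 534 [419.  87.   2.] [641. 272.  14.]
   14 26 [530. 172.  16.] [569. 213.  26.]
   26 46 [510. 175.  26.] [570. 214.  38.]
   38 48 [513. 177.  38.] [569. 214.  50.]
   50 28 [540. 182.  50.] [569. 208.  62.]
   62 11 [542. 182.  64.] [570. 208.  74.]
   74 6 [554. 204.  80.] [579. 206.  85.]
   86 55 [563. 172.  86.] [585. 205.  98.]
   98 43 [567. 173.  98.] [577. 205. 107.]
side box pts z>6 1703 max z 92.53396121587434
 rim 158 ((497.8607482910156, -241.41494750976562), (114.17737579345703, 46.451881408691406), 17.71015167236328) 44.67151735673889
 tops 414
[[ 510.64224 -238.1522 ]
 [ 457.75806 -255.82   ]
 [ 537.0433  -229.45872]] [132 154 128] 87.95450099344154
side stand pts z>6 673 max z 105.25652416374203
 hi 308 [551.79897081 180.58922417  73.733141  ]
   2 338 [463. 110.   2.] [736. 389.  14.]
   14 33 [521. 168.  14.] [567. 194.  26.]
   26 61 [510. 166.  27.] [566. 211.  38.]
   38 87 [511. 167.  38.] [567. 209.  50.]
   50 62 [526. 168.  51.] [559. 204.  62.]
   62 56 [536. 168.  62.] [568. 204.  74.]
   74 63 [546. 168.  74.] [576. 202.  86.]
   86 67 [552. 168.  86.] [583. 202.  98.]
   98 25 [563. 168.  98.] [577. 199. 105.]
```

View pics/zside.png

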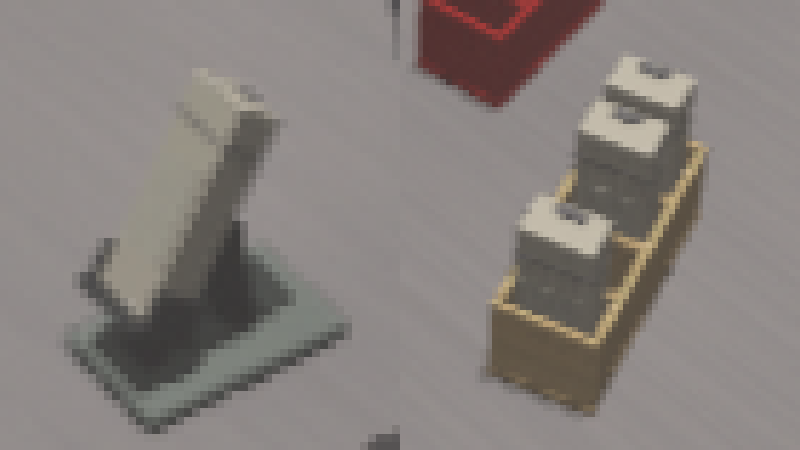

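The left crop shows the mailer leaning with its cap at the upper right. The right crop shows the gap at the second slot from the near end, which is box x = -14. I turn the tool a quarter turn and move towards the stand.

{"fn": "send_rows", "kwargs": {
  "steps": [
    [[0,0,-0.5,1,1],[0,0,-0.5,1,1],[0,0,0,1,1],[0,0,0,1,1],[0,0,0,1,1]]
  ]
}}

```text
time_s: 0.52
ee_pos: [574.9, 0.0, 253.9]
ee_rot: [-180.0, 0.0, 55.3]
force: [0.3, 0.5, 0.6]
gripper_width: 91.3
gripper_force: 0.0
```

{"fn": "send_rows", "kwargs": {
  "steps": [
    [[0,0,0,1,1],[0,0,0,1,1],[0,0,0,1,1],[0,0,0,1,1],[0,0,0,1,1]]
  ]
}}

```text
time_s: 0.93
ee_pos: [574.7, 0.0, 253.4]
ee_rot: [-180.0, 0.1, 20.9]
force: [1.0, -0.0, -0.5]
gripper_width: 91.0
gripper_force: 0.0
```

{"fn": "send_rows", "kwargs": {
  "steps": [
    [[0,0,0,1,1],[0,0,0,1,1],[0,0,0,1,1],[0,-1,0,0.1,1],[0,-1,0,0,1]]
  ]
}}

```text
time_s: 1.35
ee_pos: [574.5, 79.2, 253.5]
ee_rot: [180.0, 0.0, -0.4]
force: [1.0, -0.4, 0.7]
gripper_width: 91.1
gripper_force: 0.0
```

```bash
python3 - <<'E'
from workcell import env
import cv2,numpy as np
s=env.state();print(s["time_s"],s["ee_pos"],s["ee_rot"],s["qpos"])
f=env.grab_frame("wrist"); cv2.imwrite(f"pics/w1.png",f["pixels"][...,::-1]); np.savez("w1.npz",**f)
print(f["intrinsics"].tolist(),f["cam_to_world"].round(3).tolist())
E
```

```text
1.35 [574.48803475  79.23349011 253.50487455] [ 1.79981780e+02  4.59279891e-02 -3.57701872e-01] [ 6.72363641e+00  1.75624989e+01  8.50074830e+01 -1.27218744e-02
  7.74778422e+01  9.70840945e+01]
[[297.822448719324, 0.0, 313.3195245497177], [0.0, 297.822448719324, 193.25512269994476], [0.0, 0.0, 1.0]] [[-0.006, -0.955, -0.296, 658.654], [-1.0, 0.006, 0.001, 78.979], [0.001, 0.296, -0.955, 424.125], [0.0, 0.0, 0.0, 1.0]]
```

View pics/w1.png

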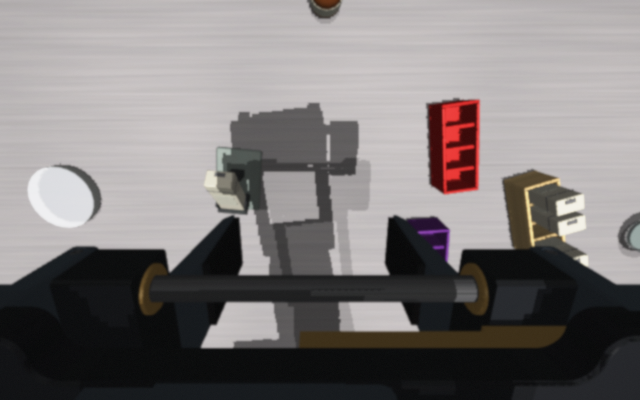

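The wrist view shows the stand and mailer at (230,185) and the tan box at the right, around (540,210). I move over the mailer for a closer look.

{"fn": "send_rows", "kwargs": {
  "steps": [
    [[-0.5,-1,0,0,1],[-0.5,-1,0.4,0,1],[0,-0.7,0.4,0,1],[0,0,0,0,1]]
  ]
}}

```text
time_s: 1.73
ee_pos: [535.8, 184.3, 220.7]
ee_rot: [-180.0, 0.3, 0.2]
force: [-0.4, -0.8, -0.5]
gripper_width: 91.3
gripper_force: 0.0
```

```bash
python3 - <<'E'
from workcell import env
from h import *
s=env.state();print(s["time_s"],s["ee_pos"],s["ee_rot"])
f=env.grab_frame("wrist"); cv2.imwrite(f"pics/w2.png",f["pixels"][...,::-1]); np.savez("w2.npz",**f)
P=cloud(f);z=P[...,2]
m=(P[...,0]>480)&(P[...,0]<640)&(P[...,1]>130)&(P[...,1]<245)&(z<120)&(z>3)
for lo in range(4,116,8):
    s=P[m&(z>lo)&(z<lo+8)]
    if len(s): print(lo,len(s),s.min(0).round(1),s.max(0).round(1),s.mean(0).round(1))
v,u=np.where(m);print(u.min(),u.max(),v.min(),v.max())
a,b=max(u.min()-10,0),u.max()+10;c,d=max(v.min()-10,0),v.max()+10
cv2.imwrite("pics/w2c.png",cv2.resize(f["pixels"][c:d,a:b],None,fx=5,fy=5,interpolation=0)[:600,:800,::-1]);print(a,c)
E
```

```text
1.7333 [535.83378344 184.29003594 220.71714492] [-179.96343219    0.33442894    0.2152736 ]
4 1720 [504.1 153.1   4.3] [598.2 223.8  10.3] [565.  187.6   7.8]
28 43 [507.8 170.2  30.4] [542.1 211.   36. ] [519.8 193.8  34.8]
36 282 [508.2 170.2  36. ] [540.  212.1  44. ] [518.6 191.8  39. ]
44 105 [519.5 170.4  44. ] [529.3 211.4  51.6] [524.8 191.1  47.3]
52 86 [526.6 174.4  52.2] [535.8 206.   60. ] [530.8 190.6  56.2]
60 100 [532.5 173.6  60.1] [541.2 205.4  67.9] [536.7 189.6  64. ]
68 104 [539.2 173.8  68.1] [547.7 204.8  75.9] [542.9 189.7  72.2]
76 123 [544.6 173.   76. ] [553.9 204.2  84. ] [549.1 189.   80. ]
84 124 [550.8 171.5  84. ] [584.  203.6  92. ] [555.9 188.4  88. ]
92 486 [556.8 170.   92.1] [584.2 203.2 100. ] [572.9 186.1  96.3]
100 309 [563.6 171.2 100. ] [575.4 202.5 105.8] [569.5 186.6 102.2]
284 338 118 194
274 108
```

View pics/w2c.png

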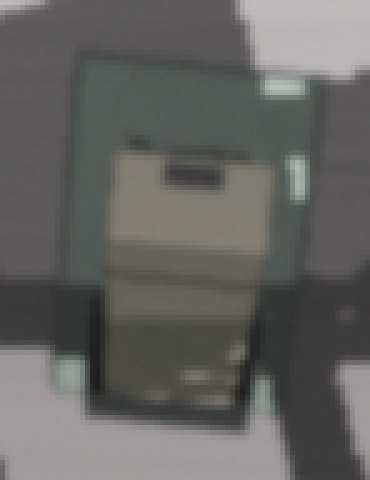

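The crop shows the mailer from above with its cap near (190,200). It is turned by a few degrees and its foot is at the bottom between the cheeks. Next: an exact yaw from the base and the top face.

```bash
python3 - <<'E'
from h import *
f=dict(np.load("w2.npz"));P=cloud(f);z=P[...,2]
m=(P[...,0]>480)&(P[...,0]<640)&(P[...,1]>130)&(P[...,1]<245)
b=P[m&(z>5)&(z<11)];print(cv2.minAreaRect(b[:,:2].astype(np.float32)))
# front (-x) broad face
q=P[m&(z>48)&(z<92)&(P[...,0]<562)]
c=q.mean(0);u,s,vt=np.linalg.svd(q-c);n=vt[2]*np.sign(vt[2][2]);print("face",c,n,np.degrees(np.arcsin(n[2])),np.degrees(np.arctan2(n[1],n[0])), s[2]/len(q)**.5)
# top cap face: normal tilt
t=P[m&(z>90)&(P[...,0]>560)]
print(t.mean(0)); r=cv2.minAreaRect(t[:,:2].astype(np.float32));print(r)
A=P[m&(z>93)]; c2=A.mean(0);
# cap top plane
T=P[m&(z>86)&(P[...,0]>568)];u,s,vt=np.linalg.svd(T-T.mean(0));nz=vt[2]*np.sign(vt[2][2]);print("top",T.mean(0),nz)
E
```

```text
((551.1050415039062, 188.36602783203125), (63.80068588256836, 88.97193908691406), 84.09149169921875)
face [542.84134981 189.44388128  71.92829528] [-0.78867151  0.07949922  0.60965329] 37.56443747225208 174.2439459481129 0.3843291012575966
[564.34385067 187.58502972 325.84349292]
((572.099609375, 187.49969482421875), (114.99935913085938, 24.196918487548828), 89.99950408935547)
top [571.20626093 190.68611258 303.34405873] [ 0.9997598  -0.00654465  0.02091675]
```

{"fn": "send_rows", "kwargs": {
  "steps": [
    [[0,0,0,0.89,0.8],[0.35,-0.07,0.2,0,0.7],[0.35,-0.07,1,0,0.7],[0,0,1,0,0.7],[0,0,0.7,0,0.7]]
  ]
}}

```text
time_s: 2.2
ee_pos: [566.8, 181.2, 106.2]
ee_rot: [179.9, 0.1, -6.3]
force: [-0.2, -0.7, -0.1]
gripper_width: 63.9
gripper_force: 0.0
```

{"fn": "send_rows", "kwargs": {
  "steps": [
    [[0,0,0,0,0.7],[0,0,0,0,0.7]]
  ]
}}

```text
time_s: 2.37
ee_pos: [566.6, 181.7, 108.1]
ee_rot: [179.9, 0.1, -6.2]
force: [0.8, 0.6, 0.1]
gripper_width: 63.8
gripper_force: 0.0
```

{"fn": "send_rows", "kwargs": {
  "steps": [
    [[-0.07,-0.12,0,0,0.7],[0,0,0.55,0,0.7],[0,0,0.54,0,0.7],[0,0,0,0,0.55],[0,0,0,0,0.45]]
  ]
}}

```text
time_s: 2.78
ee_pos: [565.2, 188.3, 66.8]
ee_rot: [-180.0, -0.1, -6.2]
force: [-0.2, 0.5, -0.9]
gripper_width: 53.3
gripper_force: 0.0
```

{"fn": "send_rows", "kwargs": {
  "steps": [
    [[0,0,0,0,0.3],[0,0,0,0,0.3],[0,0,0,0,0.3],[0,0,0,0,0.3],[0,0,0,0,0.3]]
  ],
  "squeeze": 4
}}

```text
time_s: 3.2
ee_pos: [565.5, 188.2, 66.6]
ee_rot: [-179.9, -0.2, -6.2]
force: [-0.2, 0.6, 5.2]
gripper_width: 32.3
gripper_force: 4.0
```

{"fn": "send_rows", "kwargs": {
  "steps": [
    [[-0.16,0,-0.08,0,0.3],[0,0,0,0,0.3],[-0.2,0,-0.13,0,0.3],[0,0,0,0,0.3]]
  ]
}}

```text
time_s: 3.53
ee_pos: [549.3, 190.0, 74.4]
ee_rot: [-180.0, -0.0, -6.2]
force: [1.0, 0.3, 2.4]
gripper_width: 32.2
gripper_force: 4.0
```

```bash
cat >> h.py <<'E'
def tilt(f,s):
    # points of the held mailer's -x broad face / silhouette near the gripper, in tool-yaw frame
    P=cloud(f); y=np.radians(s["ee_rot"][2]); d=P-s["ee_pos"]
    X=d[...,0]*np.cos(y)+d[...,1]*np.sin(y); Y=-d[...,0]*np.sin(y)+d[...,1]*np.cos(y)
    return X,Y,P[...,2]
E
python3 - <<'E'
from workcell import env
from h import *
s=env.state();f=env.grab_frame("side");X,Y,Z=tilt(f,s)
m=(abs(X)<75)&(abs(Y)<12)&(Z>30)&(Z<s["ee_pos"][2]+42)
for lo in range(30,130,6):
    k=m&(Z>lo)&(Z<=lo+6)
    if k.sum(): print(lo,k.sum(),X[k].min().round(1),np.median(X[k]).round(1),X[k].max().round(1))
c=cv2.resize(f["pixels"][130:215,220:310],None,fx=6,fy=6,interpolation=0);cv2.imwrite("pics/s3.png",c[...,::-1])
E
```

```text
30 15 -37.6 -29.5 16.3
36 23 -38.5 -29.6 18.4
42 15 -29.7 -25.1 15.0
48 18 -26.3 -23.4 18.8
54 13 -23.4 -21.7 17.0
60 9 -20.9 -19.4 14.8
66 11 -19.3 -17.0 -14.6
72 11 -16.2 -13.8 -11.6
78 11 -14.5 -10.5 -8.7
84 8 -11.4 -9.0 -5.9
90 4 -7.1 -6.4 -4.4
96 3 -4.8 -3.4 -2.8
102 1 -3.2 -3.2 -3.2
108 1 -14.7 -14.7 -14.7
```

View pics/s3.png

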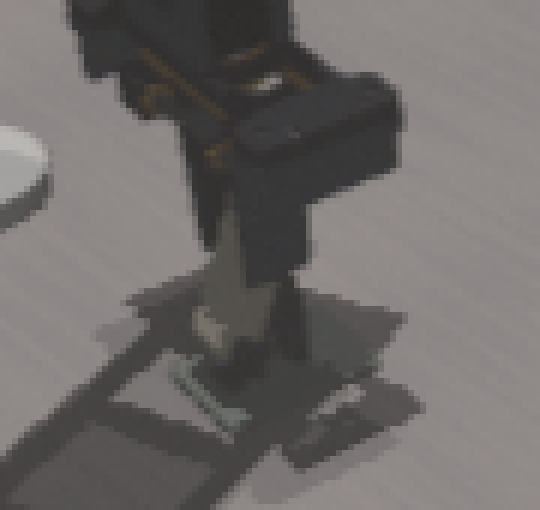

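The crop shows the mailer between the fingers with its foot still in the stand. The face slope is now about 22°, so the pivot works and I continue along the arc.

{"fn": "send_rows", "kwargs": {
  "steps": [
    [[-0.22,0,-0.1,0,0.3],[-0.2,0,-0.06,0,0.3],[0,0,0,0,0.3],[-0.2,0,-0.03,0,0.3],[0,0,0,0,0.3]]
  ]
}}

```text
time_s: 4.0
ee_pos: [523.7, 192.2, 81.1]
ee_rot: [180.0, 0.1, -6.2]
force: [0.4, -0.3, 0.1]
gripper_width: 32.2
gripper_force: 4.0
```

```bash
cat >> h.py <<'E'
def face(f,s,lo,hi):
    X,Y,Z=tilt(f,s)
    m=(X<5)&(X>-45)&(abs(Y)<12)&(Z>lo)&(Z<hi)
    # fit the -x face: X = a Z + b, robustly
    x,z=X[m],Z[m]; k=np.ones(len(x),bool)
    for _ in range(6):
        a,b=np.polyfit(z[k],x[k],1); k=abs(x-a*z-b)<2.5
    return np.degrees(np.arctan(a)),a*(s["ee_pos"][2]+19)+b,k.sum(),len(k)
E
python3 - <<'E'
from workcell import env
from h import *
s=env.state();print(s["ee_pos"])
for n in("side",):
    f=env.grab_frame(n);print(face(f,s,46,100))
    X,Y,Z=tilt(f,s);m=(abs(X)<45)&(abs(Y)<12)
    for lo in range(30,118,8):
        k=m&(Z>lo)&(Z<=lo+8)
        if k.sum(): print(lo,k.sum(),X[k].min().round(1),np.median(X[k]).round(1))
E
```

```text
[523.6772636  192.18365699  81.08323255]
(np.float64(2.397571383105756), np.float64(-2.0347690382242156), np.int64(26), 28)
30 26 -12.0 20.7
38 28 -9.5 24.5
46 30 -5.1 28.9
54 22 -4.7 35.3
62 4 -3.9 -3.5
70 2 -3.1 -3.0
78 2 -5.9 -4.7
86 2 -9.1 -5.8
94 2 -2.3 -2.1
110 2 -11.4 -8.6
```

{"fn": "send_rows", "kwargs": {
  "steps": [
    [[0,0,0,0,0.3],[0,0,-0.3,0,0.3],[0,0,-0.7,0,0.3],[0,0,-1,0,0.3],[0,0,0,0,0.3]]
  ],
  "squeeze": 10
}}

```text
time_s: 4.47
ee_pos: [529.3, 193.4, 167.4]
ee_rot: [-179.7, -0.6, -6.2]
force: [0.8, 0.5, 0.6]
gripper_width: 32.0
gripper_force: 10.0
```

```bash
python3 - <<'E'
from workcell import env
from h import *
s=env.state();print(s["ee_pos"],s["force"])
fs=[env.grab_frame(n) for n in("side","scene")]
for f in fs:
    X,Y,Z=tilt(f,s);m=(abs(X)<32)&(abs(Y)<22)
    for lo in range(80,205,6):
        k=m&(Z>lo)&(Z<=lo+6)
        if k.sum(): print(lo,k.sum(),X[k].min().round(1),np.median(X[k]).round(1),X[k].max().round(1),'Y',Y[k].min().round(1),Y[k].max().round(1))
    print()
def crop(f):
    q=np.linalg.inv(f["cam_to_world"])@np.r_[s["ee_pos"],1];q=f["intrinsics"]@q[:3];u,v=(q[:2]/q[2]).astype(int)
    return cv2.resize(f["pixels"][v-45:v+55,u-40:u+40],(400,500),interpolation=0)
cv2.imwrite("pics/l4.png",np.hstack([crop(f) for f in fs])[...,::-1])
E
```

```text
[529.28761291 193.36035561 167.43793795] [0.78043435 0.51230768 0.5737428 ]
116 4 -3.6 0.6 11.1 Y -17.1 15.2
122 15 -4.5 -1.3 15.8 Y -19.0 7.4
128 24 -5.2 -2.6 14.8 Y -20.0 13.1
134 16 -3.7 -1.2 12.7 Y -20.0 9.9
140 19 -5.3 -2.3 13.8 Y -17.6 8.4
146 20 -5.3 -0.3 14.9 Y -18.5 12.7
152 18 -4.4 0.8 14.9 Y -20.1 13.4
158 11 -2.4 5.0 16.2 Y -19.0 12.9
164 10 -16.4 -6.8 -1.2 Y 7.1 18.5
170 10 -16.5 -11.7 -1.6 Y -20.6 18.0
176 17 -17.6 -11.0 -1.7 Y -21.2 21.7
182 12 -16.8 -9.1 -1.7 Y 11.9 18.6
188 12 -18.4 -7.6 -2.2 Y -17.5 17.2
194 17 -16.4 -10.8 -0.9 Y -20.6 20.6
200 13 -15.7 -8.2 0.0 Y 12.9 21.1

116 15 1.1 11.8 13.2 Y -12.3 17.1
122 17 -3.5 12.4 13.5 Y -12.6 17.3
128 20 0.5 12.7 15.8 Y -14.3 17.4
134 19 -4.5 13.0 14.9 Y -12.9 17.3
140 23 -0.6 13.8 16.6 Y -13.2 17.6
146 18 12.1 13.9 16.0 Y -13.5 17.8
152 18 7.9 13.8 15.6 Y -14.2 17.3
158 23 13.0 14.8 16.6 Y -15.7 16.8
164 23 13.1 14.5 16.9 Y -21.6 20.8
170 24 11.8 15.0 17.4 Y -19.8 20.9
176 27 11.1 15.3 17.9 Y -20.8 21.4
182 31 12.7 15.3 17.2 Y -21.7 20.4
188 31 13.3 15.0 17.7 Y -20.2 21.6
194 26 -15.3 14.9 17.5 Y -21.5 20.7
200 95 -14.1 10.2 17.8 Y -21.1 21.6
```

View pics/l4.png

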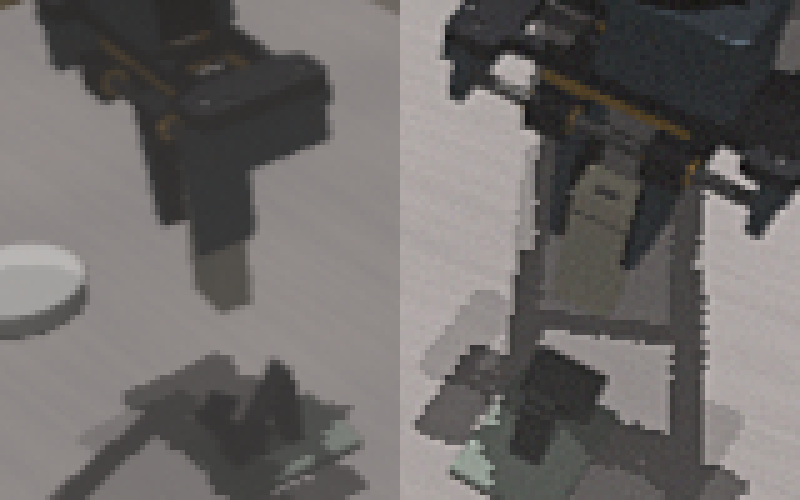

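Side (left) and scene (right) show the mailer held nearly upright and clear of the stand. I fly it to the box, turning to the box's yaw, and then look with the wrist camera.

{"fn": "send_rows", "kwargs": {
  "steps": [
    [[0,0.4,-0.2,-0.3,0.3],[0,0.8,-0.2,-0.8,0.3],[0,1,0,-0.8,0.3],[0,1,0,-0.8,0.3],[0,1,0,-0.8,0.3]]
  ],
  "squeeze": 12
}}

```text
time_s: 4.98
ee_pos: [533.6, 24.1, 175.3]
ee_rot: [-179.9, 0.3, 18.2]
force: [0.1, -0.4, -1.2]
gripper_width: 32.0
gripper_force: 12.0
```

{"fn": "send_rows", "kwargs": {
  "steps": [
    [[-0.7,0.65,0,0,0.3],[-0.7,0.65,0,0,0.3],[-0.7,0.65,0,0,0.3],[-0.7,0.65,0,0,0.3],[-0.7,0.65,0,0,0.3]]
  ]
}}

```text
time_s: 5.4
ee_pos: [439.9, -142.0, 175.2]
ee_rot: [-179.9, 0.2, 17.9]
force: [0.9, -0.1, -0.5]
gripper_width: 32.1
gripper_force: 12.0
```

{"fn": "send_rows", "kwargs": {
  "steps": [
    [[-0.6,0.6,0,0,0.3],[-0.2,0.5,0,0,0.3],[0,0,0,0,0.3],[0,0,0,0,0.3]]
  ]
}}

```text
time_s: 5.73
ee_pos: [424.3, -193.0, 175.5]
ee_rot: [-179.8, 0.1, 17.7]
force: [0.0, 0.5, -0.7]
gripper_width: 32.0
gripper_force: 12.0
```

```bash
python3 - <<'E'
from workcell import env
from h import *
s=env.state();print(s["time_s"],s["ee_pos"],s["ee_rot"])
f=env.grab_frame("wrist");np.savez("w5.npz",**f,ee=s["ee_pos"],rot=s["ee_rot"])
cv2.imwrite("pics/w5.png",f["pixels"][...,::-1])
E
```

```text
5.7333 [ 424.2657545  -193.04281533  175.5207765 ] [-1.79837762e+02  1.35016396e-01  1.77173715e+01]
```

View pics/w5.png

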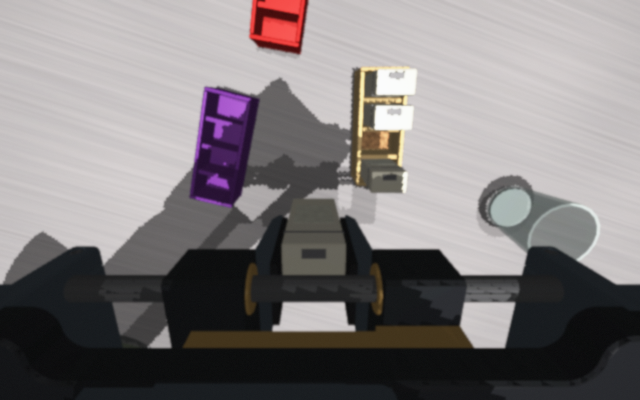

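The wrist view shows the held mailer (cap top at (314,250), +x face above it), the box rim at (352–410, 68–190), and the cork pad of the empty slot at (376,140). Now I measure both in tool coordinates.

```bash
cat > m.py <<'E'
from h import *
def meas(f,ee,rot):
    P=cloud(f);H=hsv(f).astype(int);s=dict(ee_pos=ee,ee_rot=rot);X,Y,Z=tilt(f,s);v,u=np.indices(Z.shape)
    Q=np.stack([X,Y,Z-ee[2]],-1)
    light=(H[...,1]<60)&(H[...,2]>70)
    m=light&(abs(X)<35)&(abs(Y)<14)&(Q[...,2]>-60)&(Q[...,2]<50)&(v<275)
    q=Q[m]; top=q[q[:,2]>30]; 
    print("z range",q[:,2].min(),q[:,2].max(),len(q))
    fc=q[(q[:,2]<q[:,2].max()-12)]; c=fc.mean(0);n=np.linalg.svd(fc-c)[2][2];n*=np.sign(n[0])
    print("face c",c.round(1),"n",n.round(3),"tilt",np.degrees(np.arctan2(-n[2],n[0])).round(2),"yaw",np.degrees(np.arctan2(n[1],n[0])).round(2))
    tp=q[q[:,2]>q[:,2].max()-5]; print("top",tp.min(0).round(1),tp.max(0).round(1),tp.mean(0).round(1))
    w=Q[light&(abs(X)<35)&(abs(Y)<24)&(Q[...,2]>-40)&(Q[...,2]<-8)&(v<275)];print("width Y",np.percentile(w[:,1],[1,99]).round(1))
    r=np.radians(rot[2]); mid=ee[:2]+np.array([[np.cos(r),-np.sin(r)],[np.sin(r),np.cos(r)]])@np.array([75,-55]);
    near=np.hypot(P[...,0]-500,P[...,1]+238)<80
    tan=(H[...,0]>8)&(H[...,0]<30)&(H[...,1]>70)
    rim=near&tan&(Z>40)&(Z<52); b=cv2.minAreaRect(P[rim][:,:2].astype(np.float32));print("rim",rim.sum(),b,np.median(Z[rim]))
    ck=near&tan&(Z<20)&(Z>1); 
    if ck.sum(): print("cork",ck.sum(),P[ck].min(0).round(),P[ck].max(0).round(),P[ck].mean(0).round(1))
    R=P[rim];Xr=X[rim];Yr=Y[rim];print("rim tool X",np.percentile(Xr,[.5,99.5]).round(1),"Y",np.percentile(Yr,[.5,99.5]).round(1))
    h=np.histogram(Xr,bins=np.arange(Xr.min()-1,Xr.max()+2,2));print([(round(e),int(n)) for e,n in zip(h[1],h[0])])
E
python3 - <<'E'
from m import *
d=dict(np.load("w5.npz"));meas(d,d["ee"],d["rot"])
E
```

```text
z range -44.32920754676849 41.844617435690225 3538
face c [15.7 -0.  -1.3] n [ 0.999  0.001 -0.05 ] tilt 2.88 yaw 0.04
top [  0.7 -14.   36.9] [18.1 14.  41.8] [ 9.6  0.  39.4]
width Y [-15.2  15.4]
rim 802 ((498.5971374511719, -238.4646759033203), (114.7573471069336, 44.56491470336914), 18.047107696533203) 45.12332884936211
cork 940 [ 439. -268.    1.] [ 546. -200.   20.] [ 490.8 -239.6    8. ]
rim tool X [  0.  114.2] Y [-87.1 -43.5]
[(-1, 8), (1, 22), (3, 9), (5, 9), (7, 6), (9, 7), (11, 9), (13, 10), (15, 10), (17, 8), (19, 11), (21, 11), (23, 13), (25, 15), (27, 36), (29, 30), (31, 28), (33, 13), (35, 13), (37, 15), (39, 17), (41, 15), (43, 17), (45, 12), (47, 16), (49, 12), (51, 17), (53, 16), (55, 26), (57, 14), (59, 8), (61, 8), (63, 8), (65, 6), (67, 6), (69, 6), (71, 6), (73, 6), (75, 9), (77, 6), (79, 5), (81, 12), (83, 40), (85, 38), (87, 25), (89, 7), (91, 6), (93, 6), (95, 6), (97, 11), (99, 7), (101, 7), (103, 10), (105, 13), (107, 8), (109, 9), (111, 40), (113, 38)]
```

```bash
python3 - <<'E'
from m import *
d=dict(np.load("w5.npz"));P=cloud(d);X,Y,Z=tilt(d,dict(ee_pos=d["ee"],ee_rot=d["rot"]))
near=(np.hypot(P[...,0]-500,P[...,1]+238)<80)&(Z>88)&(Z<96)&(Y<-38)
n,l,st,_=cv2.connectedComponentsWithStats(near.astype(np.uint8))
for i in range(1,n):
    if st[i,4]>30:
        k=l==i; print(st[i,4],"X",np.percentile(X[k],[1,99]).round(1),"Y",np.percentile(Y[k],[1,99]).round(1),cv2.minAreaRect(np.c_[X[k],Y[k]].astype(np.float32)),Z[k].mean())
E
```

```text
1020 X [ 89.4 108.4] Y [-81.8 -50.7] ((98.5581283569336, -66.36701965332031), (32.282958984375, 19.838184356689453), 89.89653778076172) 90.04019979751514
915 X [61.3 80. ] Y [-82.  -50.7] ((70.9498291015625, -66.40550994873047), (19.535449981689453, 31.8070125579834), 0.46343889832496643) 89.99167832445208
768 X [ 5.7 24.8] Y [-82.3 -51.1] ((15.179054260253906, -66.83126831054688), (19.557615280151367, 32.134071350097656), 0.16965243220329285) 89.99628212716789
```

The grasp sits about 4–5 mm off the mailer's axis with 2.9° of residual tilt, so a finger edge would come close to a neighbour. I set the mailer down on the clear bench here to square it, then regrasp it centred.

{"fn": "send_rows", "kwargs": {
  "steps": [
    [[0,0,0.7,0,0.3],[0,0,1,0,0.3],[0,0,0.8,0,0.3],[0,0,0.4,0,0.3],[0,0,0,0,0.3]]
  ]
}}

```text
time_s: 6.2
ee_pos: [422.5, -189.8, 57.1]
ee_rot: [-179.6, 0.4, 18.0]
force: [0.2, 0.5, -0.7]
gripper_width: 32.1
gripper_force: 12.0
```

{"fn": "send_rows", "kwargs": {
  "steps": [
    [[0,0,0.1,0,0.3],[0,0,0.05,0,0.3],[0,0,0.04,0,0.3],[0,0,0,0,0.3]]
  ],
  "squeeze": 5
}}

```text
time_s: 6.53
ee_pos: [426.3, -192.8, 54.3]
ee_rot: [179.9, -0.1, 17.9]
force: [0.0, -0.0, -0.9]
gripper_width: 32.1
gripper_force: 5.0
```

{"fn": "send_rows", "kwargs": {
  "steps": [
    [[0,0,0.07,0,0.3],[0,0,0.04,0,0.3],[0,0,0,0,0.3]]
  ]
}}

```text
time_s: 6.78
ee_pos: [425.5, -192.8, 49.2]
ee_rot: [180.0, -0.0, 17.9]
force: [0.4, -0.2, 0.7]
gripper_width: 32.0
gripper_force: 5.0
```

{"fn": "send_rows", "kwargs": {
  "steps": [
    [[0,0,0.05,0,0.3],[0,0,0.0,0,0.3],[0,0,0,0,0.3]]
  ]
}}

```text
time_s: 7.03
ee_pos: [425.5, -192.8, 47.0]
ee_rot: [-180.0, 0.0, 17.9]
force: [0.1, 0.0, -0.8]
gripper_width: 32.1
gripper_force: 5.0
```

{"fn": "send_rows", "kwargs": {
  "steps": [
    [[0,0,0.03,0,0.3],[0,0,0,0,0.3]]
  ]
}}

```text
time_s: 7.2
ee_pos: [425.7, -192.8, 46.2]
ee_rot: [180.0, -0.0, 17.9]
force: [-0.4, 0.2, 3.2]
gripper_width: 32.1
gripper_force: 5.0
```

Contact is at TCP z of about 46.2, as predicted. I press a hair more, release, and measure.

{"fn": "send_rows", "kwargs": {
  "steps": [
    [[0,0,0.02,0,0.3],[0,0,0,0,0.36],[0,0,0,0,0.42],[0,0,0,0,0.48],[0,0,0,0,0.48]]
  ]
}}

```text
time_s: 7.62
ee_pos: [425.5, -192.7, 44.9]
ee_rot: [-180.0, 0.0, 17.9]
force: [0.4, -0.3, -0.4]
gripper_width: 43.4
gripper_force: 0.0
```

```bash
python3 - <<'E'
from workcell import env
from m import *
s=env.state();print(s["time_s"],s["ee_pos"],s["ee_rot"],s["gripper_width"],s["force"])
f=env.grab_frame("wrist");np.savez("w6.npz",**f,ee=s["ee_pos"],rot=s["ee_rot"])
meas(f,s["ee_pos"],s["ee_rot"])
E
```

```text
7.6167 [ 425.4655519  -192.73899501   44.94185806] [-1.79994054e+02  4.42757354e-03  1.78772780e+01] 43.40285039550114 [ 0.37468677 -0.27618272 -0.4349791 ]
z range -46.88140831581541 43.3309967236252 4601
face c [ 15.8  -0.  -13.6] n [ 0.984 -0.001  0.178] tilt -10.26 yaw -0.05
top [  1.3 -14.   38.3] [11.2 14.  43.3] [ 7.3 -0.1 41.2]
width Y [-15.6  15.4]
rim 1670 ((498.0292053222656, -237.57958984375), (115.01628112792969, 43.347808837890625), 18.223873138427734) 44.15183442190096
cork 2441 [ 439. -266.    1.] [ 547. -200.   20.] [ 491.7 -236.1    9.1]
rim tool X [ -0.8 111.7] Y [-86.5 -43.3]
[(-3, 4), (-1, 24), (1, 45), (3, 13), (5, 14), (7, 23), (9, 23), (11, 23), (13, 27), (15, 24), (17, 27), (19, 27), (21, 43), (23, 42), (25, 55), (27, 98), (29, 61), (31, 44), (33, 47), (35, 45), (37, 48), (39, 46), (41, 25), (43, 28), (45, 30), (47, 33), (49, 23), (51, 9), (53, 18), (55, 10), (57, 18), (59, 14), (61, 16), (63, 12), (65, 10), (67, 17), (69, 12), (71, 14), (73, 12), (75, 15), (77, 10), (79, 24), (81, 96), (83, 69), (85, 52), (87, 19), (89, 15), (91, 14), (93, 14), (95, 17), (97, 13), (99, 17), (101, 18), (103, 16), (105, 15), (107, 16), (109, 100), (111, 24), (113, 2)]
```

```bash
python3 - <<'E'
from m import *
d=dict(np.load("w6.npz"));X,Y,Z=tilt(d,dict(ee_pos=d["ee"],ee_rot=d["rot"]));z=Z-d["ee"][2]
v=np.indices(Z.shape)[0]
H=hsv(d);L=(H[...,1]<60)&(H[...,2]>70)&(v<275)
for lo in range(-40,44,8):
    k=L&(abs(Y)<13)&(abs(X)<20)&(z>lo)&(z<=lo+8)
    if k.sum(): print(lo,k.sum(),np.percentile(X[k],[2,50,98]).round(1))
E
```

```text
-40 139 [12.5 13.  13.5]
-32 140 [12.3 12.7 13.1]
-24 165 [12.3 12.8 13.3]
-16 189 [11.9 12.5 13.1]
-8 211 [11.7 12.2 12.8]
0 253 [11.2 12.  12.5]
8 298 [10.6 11.4 12.3]
16 321 [10.3 11.  11.6]
24 362 [10.  10.8 11.5]
32 438 [ 9.5 10.4 11.1]
40 703 [ 2.   7.6 10.6]
```

The mailer is standing free and upright, with its axis about 2 mm ahead of the TCP. I recentre, raise 2 mm, regrasp, and lift.

{"fn": "send_rows", "kwargs": {
  "steps": [
    [[0.05,0,-0.05,0,0.48],[0,0,0,0,0.48],[0,0,0,0,0.3],[0,0,0,0,0.3],[0,0,0,0,0.3]]
  ],
  "squeeze": 12
}}

```text
time_s: 8.08
ee_pos: [427.5, -192.2, 47.1]
ee_rot: [180.0, -0.0, 17.9]
force: [0.6, 0.7, -0.6]
gripper_width: 31.8
gripper_force: 12.0
```

{"fn": "send_rows", "kwargs": {
  "steps": [
    [[0,0,-0.2,0,0.3],[0,0,-0.7,0,0.3],[0,0,-1,0,0.3],[0,0,-0.7,0,0.3],[0,0,0,0,0.3]]
  ]
}}

```text
time_s: 8.5
ee_pos: [431.0, -193.9, 157.2]
ee_rot: [179.5, -0.5, 17.9]
force: [1.8, -0.7, -0.7]
gripper_width: 31.7
gripper_force: 12.0
```

{"fn": "send_rows", "kwargs": {
  "steps": [
    [[0,0,0,0,0.3],[0,0,0,0,0.3]]
  ]
}}

```text
time_s: 8.67
ee_pos: [426.7, -191.8, 150.7]
ee_rot: [-180.0, 0.0, 17.9]
force: [-0.8, -0.1, -0.5]
gripper_width: 31.8
gripper_force: 12.0
```

```bash
python3 - <<'E'
from workcell import env
from m import *
s=env.state();print(s["time_s"],s["ee_pos"],s["ee_rot"],s["gripper_width"])
f=env.grab_frame("wrist");np.savez("w7.npz",**f,ee=s["ee_pos"],rot=s["ee_rot"])
meas(f,s["ee_pos"],s["ee_rot"])
E
```

```text
8.6667 [ 426.65444094 -191.81594363  150.69009251] [-1.79954871e+02  4.76638452e-02  1.78766521e+01] 31.773711501303254
z range -46.07617229314806 41.18159682956292 3302
face c [11.4 -0.  -2.2] n [ 1.    -0.     0.002] tilt -0.1 yaw -0.02
top [ -0.4 -13.9  36.2] [11.9 14.  41.2] [ 6.5  0.  38.7]
width Y [-15.4  15.4]
rim 907 ((498.7641906738281, -237.7659912109375), (113.50983428955078, 43.63072204589844), 18.200563430786133) 45.08523873139154
cork 1113 [ 438. -266.    1.] [ 546. -200.   20.] [ 491.8 -239.1    8.1]
rim tool X [ -1.9 111.2] Y [-87.4 -44.1]
[(-3, 12), (-1, 25), (1, 9), (3, 9), (5, 11), (7, 9), (9, 10), (11, 10), (13, 9), (15, 10), (17, 8), (19, 16), (21, 17), (23, 30), (25, 49), (27, 29), (29, 11), (31, 16), (33, 19), (35, 16), (37, 18), (39, 17), (41, 17), (43, 20), (45, 17), (47, 16), (49, 17), (51, 29), (53, 16), (55, 13), (57, 7), (59, 8), (61, 7), (63, 6), (65, 7), (67, 10), (69, 10), (71, 7), (73, 7), (75, 8), (77, 9), (79, 27), (81, 42), (83, 27), (85, 15), (87, 10), (89, 8), (91, 9), (93, 6), (95, 8), (97, 7), (99, 7), (101, 10), (103, 12), (105, 12), (107, 22), (109, 55), (111, 39)]
```

{"fn": "send_rows", "kwargs": {
  "steps": [
    [[0.3,0.5,0,-0.04,0.3],[0.4,0.65,0,0,0.3],[0.28,0.5,0,0,0.3],[0,0,0,0,0.3],[0,0,0,0,0.3]]
  ]
}}

```text
time_s: 9.13
ee_pos: [484.5, -242.7, 149.0]
ee_rot: [-179.8, 0.2, 18.1]
force: [-0.5, 0.7, -0.3]
gripper_width: 32.2
gripper_force: 12.0
```

{"fn": "send_rows", "kwargs": {
  "steps": [
    [[0,0,0,0,0.3],[0,0,0,0,0.3]]
  ]
}}

```text
time_s: 9.3
ee_pos: [483.8, -241.8, 150.2]
ee_rot: [-179.9, 0.1, 18.2]
force: [-0.7, 0.4, 0.7]
gripper_width: 31.8
gripper_force: 12.0
```

```bash
python3 - <<'E'
from workcell import env
from h import *
s=env.state();print(s["time_s"],s["ee_pos"],s["ee_rot"])
f=env.grab_frame("wrist");X,Y,Z=tilt(f,s)
cv2.imwrite("pics/w8.png",f["pixels"][...,::-1])
k=(Z>40)&(Z<50)&(abs(X)<90)&(abs(Y)<45);H=hsv(f).astype(int);k&=(H[...,0]>8)&(H[...,0]<30)&(H[...,1]>70)
if k.sum(): print("rim",k.sum(),np.percentile(X[k],[1,99]).round(1),np.percentile(Y[k],[1,99]).round(1))
print(np.histogram(X[k],bins=np.arange(-40,90,2)))
for c in (28,56): 
    k=(Z>86)&(Z<96)&(abs(X-c)<13)&(abs(Y)<25);print(c,k.sum(),np.percentile(X[k],[2,98]).round(1),np.percentile(Y[k],[2,98]).round(1))
E
```

```text
9.3 [ 483.80788626 -241.8062052   150.17846474] [-1.79878713e+02  1.07430232e-01  1.81623884e+01]
rim 871 [-18.9  72.9] [-24.9  20.5]
(array([  0,   0,   0,   0,   0,   1,   2,   2,   1,   2,   3,   5,   9,
         6,   7,   9,  13,  14,  11,  15,  18,  14,  17,  16,  15,  14,
        10,  15,  17,  16,  18,  19,  16,  16,  17,  19,  19,  19,  21,
        21,  17,  14,  14,  18,  18,  14,  14,  12,  11,   9,   8,   8,
        18,  12,  56, 110,  81,   0,   0,   0,   0,   0,   0,   0]), array([-40, -38, -36, -34, -32, -30, -28, -26, -24, -22, -20, -18, -16,
       -14, -12, -10,  -8,  -6,  -4,  -2,   0,   2,   4,   6,   8,  10,
        12,  14,  16,  18,  20,  22,  24,  26,  28,  30,  32,  34,  36,
        38,  40,  42,  44,  46,  48,  50,  52,  54,  56,  58,  60,  62,
        64,  66,  68,  70,  72,  74,  76,  78,  80,  82,  84,  86,  88]))
28 995 [19.4 38.8] [-17.7  13.1]
56 1070 [47.7 66.6] [-17.7  12.8]
```

View pics/w8.png

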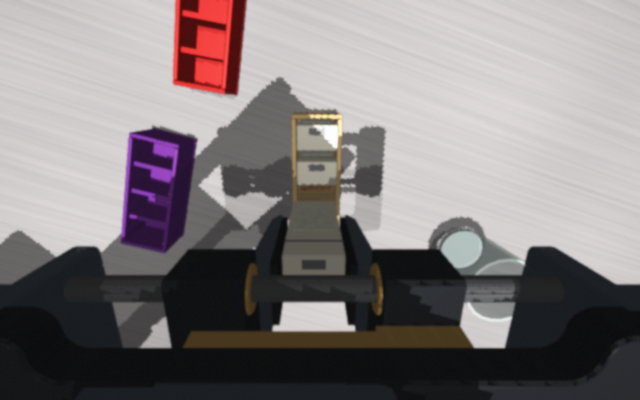

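The box is centred just ahead of the held mailer: the two visible stored mailers are at (317,135) and (317,172), the empty slot lies right behind them, and the offset is about 2.3 mm in tool y. I correct it and lower in stages, watching the force.

{"fn": "send_rows", "kwargs": {
  "steps": [
    [[0.01,0.06,0,0,0.3],[0,0,0.5,0,0.3],[0,0,0.5,0,0.3],[0,0,0.15,0,0.3],[0,0,0,0,0.3]]
  ]
}}

```text
time_s: 9.77
ee_pos: [484.9, -244.1, 103.7]
ee_rot: [-179.8, 0.2, 18.2]
force: [-0.4, 0.6, -1.3]
gripper_width: 31.9
gripper_force: 12.0
```

{"fn": "send_rows", "kwargs": {
  "steps": [
    [[0,0,0,0,0.3],[0,0,0,0,0.3]]
  ]
}}

```text
time_s: 9.93
ee_pos: [487.0, -245.3, 106.2]
ee_rot: [179.9, -0.1, 18.2]
force: [-0.5, -0.3, -0.7]
gripper_width: 32.0
gripper_force: 12.0
```

{"fn": "send_rows", "kwargs": {
  "steps": [
    [[0,0,0,0,0.3],[0,0,0,0,0.3],[0,0,0,0,0.3]]
  ]
}}

```text
time_s: 10.18
ee_pos: [486.6, -245.1, 105.8]
ee_rot: [179.9, -0.1, 18.2]
force: [-0.3, 0.4, -0.2]
gripper_width: 31.8
gripper_force: 12.0
```

```bash
python3 - <<'E'
from workcell import env
from h import *
for i in range(3):
    s=env.state();print(s["time_s"],s["ee_pos"],s["ee_rot"][2])
    f=env.grab_frame("wrist");X,Y,Z=tilt(f,s)
    for c in (28,56): 
        k=(Z>86)&(Z<96)&(abs(X-c)<13)&(abs(Y)<25);print(c,k.sum(),np.percentile(X[k],[2,98]).round(1),np.percentile(Y[k],[2,98]).round(1))
H=hsv(f);v=np.indices(Z.shape)[0];z=Z-s["ee_pos"][2]
k=(H[...,1]<60)&(H[...,2]>70)&(v<275)&(abs(Y)<13)&(X<17)&(X>0)
for lo in(-30,-20,-10,0,10,20): q=k&(z>lo)&(z<lo+10);print(lo,q.sum(),np.median(X[q]))
E
```

```text
10.1833 [ 486.63399807 -245.06986815  105.77260522] 18.155473273599295
28 1445 [18.2 37.2] [-13.5  16.9]
56 1609 [45.8 65.1] [-13.6  16.8]
10.2333 [ 486.50043924 -245.01082163  105.58234355] 18.15018444621861
28 1456 [18.3 37.4] [-13.6  16.8]
56 1617 [45.9 65.2] [-13.7  16.8]
10.2833 [ 486.45413834 -244.9585147   105.46202945] 18.153628902898124
28 1449 [18.3 37.3] [-13.5  16.7]
56 1611 [45.9 65.2] [-13.6  16.7]
-30 168 11.511511506604418
-20 209 11.583774323069633
-10 243 11.552889199813677
0 313 11.51578024644162
10 334 11.160203068530413
20 328 11.156569478982895
```

{"fn": "send_rows", "kwargs": {
  "steps": [
    [[-0.03,-0.03,0,0,0.3],[0,0,0,0,0.3],[0,0,0,0,0.3],[0,0,0,0,0.3],[0,0,0,0,0.3]]
  ]
}}

```text
time_s: 10.75
ee_pos: [484.8, -244.2, 105.1]
ee_rot: [180.0, -0.0, 18.2]
force: [-0.2, -0.1, 0.0]
gripper_width: 32.2
gripper_force: 12.0
```

```bash
cat > n.py <<'E'
from workcell import env
from h import *
s=env.state();print(s["time_s"],s["ee_pos"],s["ee_rot"][2],s["force"])
f=env.grab_frame("wrist");X,Y,Z=tilt(f,s)
for c in (28,56): 
    k=(Z>86)&(Z<96)&(abs(X-c)<13)&(abs(Y)<25);a,b=np.percentile(X[k],[2,98]).round(1),np.percentile(Y[k],[2,98]).round(1);print(c,k.sum(),a,b,"slot",a.mean()-c,b.mean())
H=hsv(f);v=np.indices(Z.shape)[0];z=Z-s["ee_pos"][2]
k=(H[...,1]<60)&(H[...,2]>70)&(v<275)&(abs(Y)<13)&(X<17)&(X>0)
for lo in(-30,-20,-10,0,10,20): q=k&(z>lo)&(z<lo+10);print(lo,q.sum(),np.median(X[q]))
E
python3 n.py
```

```text
10.75 [ 484.76491263 -244.15051202  105.06925342] 18.150491432417056 [-0.16226917 -0.06367418  0.03191824]
28 1447 [20.  38.7] [-14.8  15.5] slot 1.3500000000000014 0.34999999999999964
56 1625 [47.3 66.5] [-15.   15.4] slot 0.8999999999999986 0.20000000000000018
-30 170 11.522791898112057
-20 210 11.593551753453244
-10 246 11.587508372996293
0 319 11.500310103539178
10 334 11.210505239459863
20 323 11.197088608640819
```

Aligned to within about 0.4 mm. I lower slowly.

{"fn": "send_rows", "kwargs": {
  "steps": [
    [[0,0,0.08,0,0.3],[0,0,0.08,0,0.3],[0,0,0.08,0,0.3],[0,0,0.08,0,0.3],[0,0,0.08,0,0.3]]
  ]
}}

```text
time_s: 11.22
ee_pos: [484.6, -244.1, 88.6]
ee_rot: [-180.0, 0.0, 18.2]
force: [0.5, 0.1, -0.1]
gripper_width: 31.7
gripper_force: 12.0
```

{"fn": "send_rows", "kwargs": {
  "steps": [
    [[0,0,0.08,0,0.3],[0,0,0.08,0,0.3],[0,0,0.08,0,0.3],[0,0,0,0,0.3],[0,0,0,0,0.3]]
  ]
}}

```text
time_s: 11.63
ee_pos: [484.7, -244.1, 79.3]
ee_rot: [-180.0, 0.0, 18.1]
force: [0.4, 0.1, -0.8]
gripper_width: 31.8
gripper_force: 12.0
```

```bash
python3 n.py
```

```text
11.6333 [ 484.66190596 -244.05521526   79.25408691] 18.14958794102687 [ 0.40608352  0.06187571 -0.75305612]
28 2122 [15.9 38.9] [-21.4  21.5] slot -0.6000000000000014 0.05000000000000071
56 2157 [47.5 66.7] [-15.1  15.3] slot 1.1000000000000014 0.10000000000000053
-30 0 nan
-20 0 nan
-10 208 11.53746118640261
0 313 11.519943549859779
10 344 11.211514597849778
20 309 11.191591086226683
  return _methods._mean(a, axis=axis, dtype=dtype,
  ret = ret.dtype.type(ret / rcount)
```

The mailer is in the slot with no contact force. I continue down to the floor.

{"fn": "send_rows", "kwargs": {
  "steps": [
    [[0,0,0.1,0,0.3],[0,0,0.1,0,0.3],[0,0,0.1,0,0.3],[0,0,0.1,0,0.3],[0,0,0.05,0,0.3]]
  ]
}}

```text
time_s: 12.1
ee_pos: [484.4, -243.9, 60.7]
ee_rot: [-180.0, 0.0, 18.2]
force: [0.2, 0.0, -0.6]
gripper_width: 31.8
gripper_force: 12.0
```

{"fn": "send_rows", "kwargs": {
  "steps": [
    [[0,0,0.04,0,0.3],[0,0,0,0,0.3],[0,0,0,0,0.3]]
  ]
}}

```text
time_s: 12.35
ee_pos: [484.8, -244.2, 59.8]
ee_rot: [-180.0, -0.0, 18.1]
force: [0.2, 0.5, -0.2]
gripper_width: 31.6
gripper_force: 12.0
```

{"fn": "send_rows", "kwargs": {
  "steps": [
    [[0,0,0.05,0,0.3],[0,0,0,0,0.3],[0,0,0.04,0,0.3],[0,0,0,0,0.3]]
  ]
}}

```text
time_s: 12.68
ee_pos: [484.7, -244.1, 56.1]
ee_rot: [-180.0, 0.0, 18.1]
force: [-0.4, 0.3, -0.1]
gripper_width: 32.0
gripper_force: 12.0
```

{"fn": "send_rows", "kwargs": {
  "steps": [
    [[0,0,0.04,0,0.3],[0,0,0,0,0.3],[0,0,0.02,0,0.3],[0,0,0,0,0.3]]
  ]
}}

```text
time_s: 13.02
ee_pos: [484.7, -244.1, 53.8]
ee_rot: [-180.0, 0.0, 18.2]
force: [0.2, 0.5, -0.4]
gripper_width: 32.3
gripper_force: 12.0
```

{"fn": "send_rows", "kwargs": {
  "steps": [
    [[0,0,0.02,0,0.3],[0,0,0,0,0.3],[0,0,0,0,0.3]]
  ]
}}

```text
time_s: 13.27
ee_pos: [484.9, -244.2, 53.1]
ee_rot: [180.0, -0.0, 18.2]
force: [-0.3, -0.8, 1.0]
gripper_width: 32.1
gripper_force: 12.0
```

{"fn": "send_rows", "kwargs": {
  "steps": [
    [[0,0,0.02,0,0.3],[0,0,0,0,0.3],[0,0,0,0,0.3]]
  ]
}}

```text
time_s: 13.52
ee_pos: [484.9, -244.2, 53.1]
ee_rot: [180.0, -0.0, 18.1]
force: [-0.8, 0.4, 5.4]
gripper_width: 31.8
gripper_force: 12.0
```

It is seated (5.4 N on the floor). I release, rise, and check.

{"fn": "send_rows", "kwargs": {
  "steps": [
    [[0,0,-0.01,0,0.36],[0,0,0,0,0.42],[0,0,0,0,0.48],[0,0,0,0,0.48]]
  ]
}}

```text
time_s: 13.85
ee_pos: [484.7, -244.1, 52.5]
ee_rot: [-180.0, 0.0, 18.1]
force: [-0.0, 0.5, 0.4]
gripper_width: 43.8
gripper_force: 0.0
```

{"fn": "send_rows", "kwargs": {
  "steps": [
    [[0,0,-0.2,0,0.48],[0,0,-0.4,0,0.48],[0,0,-1,0,0.48],[0,0,-1,0,0.48],[-1,0,0,0,0.48]]
  ]
}}

```text
time_s: 14.27
ee_pos: [456.5, -259.2, 165.2]
ee_rot: [179.1, -0.9, 18.4]
force: [0.8, -2.3, 1.2]
gripper_width: 43.5
gripper_force: 0.0
```

{"fn": "send_rows", "kwargs": {
  "steps": [
    [[-0.7,0,0,0,0.48],[0,0,0,0,0.48],[0,0,0,0,0.48],[0,0,0,0,0.48]]
  ]
}}

```text
time_s: 14.6
ee_pos: [420.7, -265.4, 157.1]
ee_rot: [180.0, -0.1, 18.1]
force: [0.2, 0.7, 0.2]
gripper_width: 43.6
gripper_force: 0.0
```

```bash
python3 - <<'E'
from workcell import env
from h import *
s=env.state();print(s["time_s"],s["ee_pos"],s["gripper_width"])
f=env.grab_frame("wrist");P=cloud(f);Z=P[...,2]
near=(np.hypot(P[...,0]-499,P[...,1]+238)<75)&(Z>80)&(Z<100)
n,l,st,_=cv2.connectedComponentsWithStats(near.astype(np.uint8),connectivity=4)
for i in range(1,n):
    if st[i,4]>60:
        k=l==i;t=k&(Z>np.percentile(Z[k],50)-2);print(st[i,4],cv2.minAreaRect(P[t][:,:2].astype(np.float32)),np.percentile(Z[k],[50,95]))
cv2.imwrite("pics/w9.png",f["pixels"][...,::-1])
E
```

```text
14.6 [ 420.69734193 -265.44726415  157.11172889] 43.629219283699655
1374 ((538.213623046875, -226.27003479003906), (19.58831024169922, 31.62387466430664), 17.96670913696289) [89.91685277 91.22914921]
1175 ((511.8097229003906, -235.15780639648438), (19.248964309692383, 31.772253036499023), 18.094701766967773) [89.95165275 91.26439574]
1057 ((486.09576416015625, -243.68348693847656), (18.971099853515625, 31.433300018310547), 18.09893035888672) [91.97605371 93.16908397]
1007 ((458.9314270019531, -252.17518615722656), (19.146831512451172, 31.861095428466797), 18.086986541748047) [89.92182582 91.19488353]
```

View pics/w9.png

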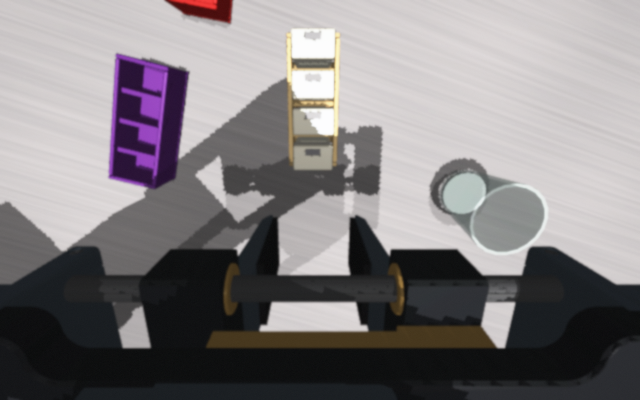

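All four mailers stand in a row in the box, at (313,42), (313,82), (313,122) and (313,156). The new one's top is exactly 2 mm higher, the cork thickness, and it lines up with the others. I hand the job in.

```bash
python3 -c "
from workcell import env
print(env.job_done())"
```

```text
the job is handed in; nothing more can be done
None
```

The mailer stands upright, cap end up, on the cork pad in the empty slot, released and clear of the gripper; the stored mailers are still in place, the bottle, beaker and dish were not touched, and the job was handed in at about 15 s (no verdict was returned).

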